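# Try a napkin-ring blank on the gauge pin and sort it

### The job

Take the brass napkin ring that stands on the cork spot of the wooden gauge board and slide it down over the stepped steel pin as far as it will go. If it drops past the step onto the flange at the pin's foot it is bored to size: stand it in the green half of the sorting tray; if the step stops it, stand it in the red half. Leave the other brass ring on its firebrick alone.

Things in the scene. Friction and masses are not known exactly. Their poses are not given: they have to be found in the camera images.
- board: Fixed wooden gauge board, 130 (x) x 300 (y) x 25 mm. Origin: centre of underside, z up. Flush cork spot at x 0, y -80 mm: the ring to try stands there, up to 12 mm off centre each way. Upright gauge pin at x 0, y +80 mm: dark flange 60 mm across (top 31 mm above origin), then steel pin 32 mm in diameter up to a step at 67 mm, then a nose 12 mm in diameter up to 89 mm.
- ring_wide_mid (a point): Loose brass napkin ring, thin wall: outside 52 mm, bore 46 mm, height 44 mm, upright, about 0.17 kg. Point: its centre, half-way up. Passes the step and rests on the flange (point then 53 mm above board origin). Starts on the board's cork spot or on a cream firebrick (100 x 100 x 25 mm) at the far side; whichever ring is on the board is the one to try.
- ring_thick_mid (a point): Loose brass napkin ring, not bored out, thick wall: outside 52 mm, bore 26 mm, height 44 mm, upright, about 0.6 kg. Point: its centre, half-way up. Passes over the nose and stops on the step (point then 89 mm above board origin). Starts on the firebrick when the other ring is on the board, and the other way round.
- tray: Fixed shallow sorting tray, 160 (x) x 310 (y) mm, floor 5 mm thick; rims and middle rib 5 mm thick, tops 12 mm above the bench. Origin: centre of underside, z up. Green half centred at x 0, y +75 mm, red half at x 0, y -75 mm, each about 150 mm square inside. A ring standing in it has its centre 27 mm above the origin.
There are look-alikes about, which are no part of the job. What is shaped like the part that bears ring_thick_mid but pink or purple is not meant.

How it is judged:
By the outcome, as a careful person would: the job done as asked, in the order asked, and still so for the second after the job is handed in, with the robot touching nothing.
It also fails if it takes over 40 s, if anything falls off the work surface, if the arm or the gripper's body presses on something with over 40 N, if the wrist force passes 120 N, or if a joint passes its speed limit or range.

### The arm

A 6-joint arm with a two-finger parallel gripper is mounted at the origin on the work surface. World frame = base frame: x ahead of the robot, y to its left, z up, the work surface at z = 0. Lengths are in m, angles in rad, forces in N, time in s.
With the tool pointing down it reaches from about 0.325 to 0.75 m from the base axis. Payload 7.6 kg.
Tool frame: the origin (TCP) lies at the very end of the fingers, on their centre line; the grasp point (between the pads) lies 19 mm behind it (robot.grasp_offset is the distance from the TCP to the grasp point, in m); z points along the fingers, y is the line along which they close (so a half turn about z gives the same grasp; the last joint's range is limited). The gripper opens to 85 mm and grips with 20 to 120 N. Pads are 22 mm wide; open, the fingers measure 114 mm over their backs; the gripper's body (76 mm by 85 mm) begins 54 mm behind the grasp point. The pads swing forward as they close: fully open they stand 13 mm farther back than shut.
Start: joints at [1.145, 0.052, 1.401, -0, 1.689, -0.07], TCP at [0.183, 0.492, 0.231] pointing down, gripper open.
Joint ranges: [-2.9, 2.9], [-0.91, 2.17], [0.12, 2.37], [-1.06, 4.2], [0.26, 2.73], [-2.93, 2.93]. Speed limits (rad/s): [2.57, 2.57, 3.01, 3.14, 3.14, 3.14].

### API

Orientations are given as a unit quaternion [w, x, y, z].
In Python, from cell import sensors, imaging, workorder, nets, robot gives the robot as it stands.
- The arm moves only by the tool carry_out, never from a script. Its argument "increments" is a list of rows, each a list of 7 numbers: the shift along the world's x, y, z normalised to -1 to 1, where 1 is 0.025 m, then the turn, a rotation vector about the world's x, y, z normalised to -1 to 1, where 1 is 0.1 rad, then the closure, from 0 (fully open) to 1 (shut). In form: [[tx, ty, tz, rx, ry, rz, hand], ...]. A call has 1 to 5 rows; each row shifts and turns the commanded pose from where the row before left it; what a row does not reach is not made up. A row lasts 1/10 s, in which the tool goes at most 50 mm and 8.59 degrees, less where a joint would pass 70% of its speed; a pose out of reach is approached as far as the arm can. A call with a number of a shift or a turn outside -1 to 1 is refused whole. A call with a gripper value outside its range is refused whole. The fingers move at their own pace and stop on an object; the grip force is fixed at half the most. Time passes only in rows, so rows that do not move let the fingers close. It gives the time, the measured TCP pose, the force, the opening and the grip force at its end, in the units of the state.
- sensors.get_state(): the state, without advancing time (a new reading comes with each control period).
- imaging.get_image(name): name is "scene" or "top" or "wrist"; returns the picture (400x640x3 uint8, blue, green, red); there is no depth.
- imaging.get_calibration(name): a dict with "intrinsics" (3x3 intrinsics, pixels), "T" (4x4, takes a point from camera to world coordinates). Camera axes: x right, y down, z forward; pixel columns grow to the right and rows downward; lengths in m; the calibration is good to about 2 mm. The wrist camera is an equidistant fisheye: a pixel r from the principal point sees the ray r / f radians off the axis. A picture is of the moment at which its call begins: read the wrist's pose just before it. get_calibration takes no time and is no camera call; for the wrist camera it gives the pose at the moment of the call.
- workorder.job_done(): hands the job in; it is judged then, once.
Trained networks look in the newest picture that a camera, given by its name, has taken for a name from the list of things; names that differ only in an ending like _2 or _b are one class to them, and where a whole thing is asked for, a point or a joint stands for the part that bears it (a point fixed in the world has none). Each returns a list of dicts, best first, with "conf" (0 to 1); they miss things now and then, are a little off and sometimes report something else, mostly with a low value. They report only what shows in the picture. A call takes as long as a camera call. They do not tell look-alikes from the thing itself.
- nets.search_frame(camera, name): "at" ([row, column] in pixels, amid what is visible of it).
- nets.outline_of(camera, name): "mask" (400x640 bool, what is visible of it) and "at" ([row, column] in pixels, amid what is visible of it).
The state is a dict: "time": time; "q": joint angles; "qd": joint speeds; "joint_torque": joint torques, N m; "eef_pos": TCP position; "orientation": TCP orientation; "contact_force": force on the tool from outside, world axes, zero at the start; "torque": the same for the moment, N m; "finger_gap": opening from 0.0 (shut) to 1.0 (fully open); "grasp_force": force on a finger pad.
Only numpy, scipy, OpenCV 4.12 (cv2) and the standard library are available. Lean on these libraries where they do the work, as an engineer would, in place of code of your own. Each camera call takes 0.05 s, during which the arm holds its last target. There are 200 camera calls.

## Working session

There is one attempt and no reset: what is moved stays moved. The work goes in short steps, Python scripts to look and compute and a tool call to move; the robot and the scene stay as the last step left them, time stands still between calls to the robot, and variables do not carry over. Pictures are saved under pics/ and viewed, at most 10 in all, crops included, and the job is handed in when it is done.

Besides the shell and the picture viewer there is one more tool, called after "Request:" as name([rows], argument=value, ...), one row to a line, values as JSON. carry_out: Moves the arm, as the interface text tells. Its arguments: {"type":"object","properties":{"increments":{"type":"array","items":{"type":"array","items":{"type":"number","minimum":-1,"maximum":1}}}},"required":["increments"]}

```bash
mkdir -p pics; ls
python3 - <<'E'
from cell import sensors, imaging
import cv2,numpy as np
a=[imaging.get_image(n) for n in("scene","top")]
cv2.imwrite("pics/scene.png",a[0]);cv2.imwrite("pics/top.png",a[1])
for n in("scene","top","wrist"):
    c=imaging.get_calibration(n);print(n,np.round(c["intrinsics"],1).tolist(),np.round(c["T"],3).tolist())
s=sensors.get_state();print(s["time"],s["eef_pos"],s["orientation"],s["finger_gap"])
E
```

```text
pics
scene [[507.2, 0.0, 320.2], [0.0, 507.2, 198.8], [0.0, 0.0, 1.0]] [[-0.726, 0.517, -0.454, 1.049], [0.688, 0.525, -0.501, 0.523], [-0.02, -0.676, -0.737, 0.925], [0.0, 0.0, 0.0, 1.0]]
top [[417.5, 0.0, 315.1], [0.0, 417.5, 191.7], [0.0, 0.0, 1.0]] [[-0.011, -0.992, 0.123, 0.411], [-1.0, 0.013, 0.013, -0.06], [-0.015, -0.122, -0.992, 1.116], [0.0, 0.0, 0.0, 1.0]]
wrist [[309.7, 0.0, 323.0], [0.0, 309.7, 204.1], [0.0, 0.0, 1.0]] [[0.349, 0.893, 0.283, 0.111], [0.937, -0.333, -0.108, 0.519], [-0.002, 0.303, -0.953, 0.373], [0.0, 0.0, 0.0, 1.0]]
0.1 [0.1827419  0.49190507 0.2305885 ] [-1.64333744e-04  1.76935019e-01  9.84222314e-01 -6.39248200e-04] 1.0001078466105815
```

View pics/scene.png

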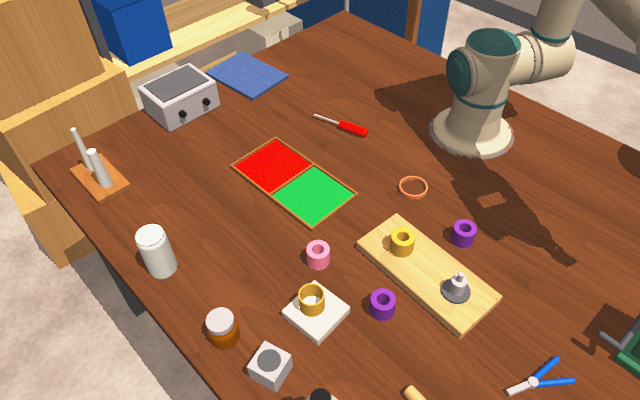

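View pics/top.png

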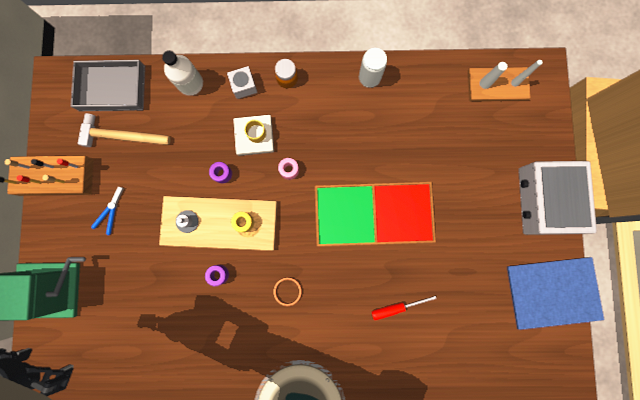

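The scene view shows the thick ring at about (col 402, row 241) on the board and the gauge pin at (456, 287). The thin ring is on the firebrick at (311, 299), so it stays put. The tray is at about (293, 182), with its red half at the far end. The top view agrees: ring (243, 222), pin (186, 221), red half (404, 212). Next I fit the models to the masks in both views.

```bash
cat > h.py <<'E'
from cell import sensors, imaging, nets
import cv2,numpy as np
from scipy.optimize import least_squares
def proj(cal,P):
    T=np.array(cal["T"]);K=np.array(cal["intrinsics"])
    c=(np.atleast_2d(P)-T[:3,3])@T[:3,:3]
    return (c@K.T)[:,:2]/c[:,2:]
def ray(cal,uv):
    T=np.array(cal["T"]);d=T[:3,:3]@np.linalg.solve(cal["intrinsics"],[*uv,1.]);return T[:3,3],d/np.linalg.norm(d)
def tri(cams,uvs):
    A=0;b=0;R=[ray(c,u) for c,u in zip(cams,uvs)]
    for o,d in R: M=np.eye(3)-np.outer(d,d);A=A+M;b=b+M@o
    p=np.linalg.solve(A,b);return p,[np.linalg.norm((np.eye(3)-np.outer(d,d))@(p-o))*1e3 for o,d in R]
def hullmom(uv):
    h=cv2.convexHull(uv.astype(np.float32));m=cv2.moments(h);c=np.array([m["m10"],m["m01"]])/m["m00"]
    return np.r_[c,uv.min(0),uv.max(0)]
def maskmom(mk):
    ys,xs=np.nonzero(mk);return hullmom(np.c_[np.r_[xs-.5,xs+.5],np.r_[ys-.5,ys+.5]])
th=np.linspace(0,2*np.pi,72)
def cyl(p,r=.026,h=.044):
    c=np.c_[r*np.cos(th),r*np.sin(th)]
    return np.r_[np.c_[c,0*th+h/2],np.c_[c,0*th-h/2]]+p
def box(p,sx,sy,sz):
    x,y,z,a=p;R=np.array([[np.cos(a),-np.sin(a)],[np.sin(a),np.cos(a)]])
    q=np.array([[i,j] for i in(-sx/2,sx/2) for j in(-sy/2,sy/2)])@R.T+[x,y]
    return np.r_[np.c_[q,[z]*4],np.c_[q,[z+sz]*4]]
E
python3 - <<'E'
from h import *
C={n:imaging.get_calibration(n) for n in("scene","top")}
I={}
for n in C: I[n]=imaging.get_image(n);
M={}
for n in C:
  for k in("ring_thick_mid","board","tray"):
    r=nets.outline_of(n,k)
    for d in r: print(n,k,round(d["conf"],2),np.round(d["at"]).tolist(),int(d["mask"].sum()),maskmom(d["mask"]).round(1).tolist())
    M[n+k]=np.array([d["mask"] for d in r])
  for k in("ring_wide_mid",): print(n,k,[(round(d["conf"],2),np.round(d["at"]).tolist()) for d in nets.search_frame(n,k)])
np.savez("m.npz",**M,**I)
E
```

```text
scene ring_thick_mid 0.91 [303.0, 382.0] 739 [382.4, 303.9, 368.5, 287.5, 396.5, 320.5]
scene ring_thick_mid 0.79 [253.0, 315.0] 611 [317.8, 254.2, 305.5, 239.5, 329.5, 269.5]
scene ring_thick_mid 0.76 [234.0, 462.0] 582 [463.2, 233.0, 450.5, 219.5, 476.5, 247.5]
scene ring_thick_mid 0.58 [247.0, 402.0] 626 [401.9, 241.7, 389.5, 226.5, 414.5, 257.5]
scene board 0.93 [274.0, 433.0] 7349 [429.5, 274.3, 355.5, 212.5, 501.5, 337.5]
scene tray 0.78 [184.0, 297.0] 5698 [294.7, 182.3, 230.5, 136.5, 357.5, 229.5]
scene ring_wide_mid [(0.58, [303.0, 314.0])]
top ring_thick_mid 0.9 [225.0, 243.0] 359 [242.2, 221.4, 230.5, 210.5, 253.5, 231.5]
top ring_thick_mid 0.88 [275.0, 213.0] 357 [216.7, 274.3, 205.5, 263.5, 228.5, 285.5]
top ring_thick_mid 0.6 [171.0, 218.0] 377 [220.2, 172.1, 208.5, 161.5, 231.5, 182.5]
top ring_thick_mid 0.56 [169.0, 288.0] 271 [289.1, 168.2, 279.5, 157.5, 298.5, 178.5]
top board 0.67 [221.0, 214.0] 5380 [218.3, 222.4, 159.5, 194.5, 277.5, 249.5]
top tray 0.8 [214.0, 372.0] 7060 [374.6, 213.4, 315.5, 181.5, 434.5, 245.5]
top ring_wide_mid [(0.73, [136.0, 255.0])]
```

Run:
```python
from h import *
C={n:imaging.get_calibration(n) for n in("scene","top")}
Z=np.load("m.npz")
D=np.c_[np.cos(th[:-1]),np.sin(th[:-1])]
def pts(mk):
    mk=cv2.morphologyEx(mk.astype(np.uint8),cv2.MORPH_OPEN,np.ones((3,3)));ys,xs=np.nonzero(mk)
    return np.r_[np.c_[xs-.5,ys-.5],np.c_[xs+.5,ys+.5],np.c_[xs-.5,ys+.5],np.c_[xs+.5,ys-.5]]
sup=lambda uv:(uv@D.T).max(0)
def fit(model,ms,x0):
    t={n:sup(pts(m)) for n,m in ms.items()}
    f=lambda x:np.concatenate([sup(proj(C[n],model(x)))-t[n] for n in ms])
    r=least_squares(f,x0,loss="soft_l1",diff_step=1e-4);return r.x,np.sqrt(np.mean(r.fun**2))
rm={"scene":Z["scenering_thick_mid"][3],"top":Z["topring_thick_mid"][0]}
print("ring both",fit(lambda x:cyl(x),rm,[.45,.1,.05]))
for n in rm: print(n,fit(lambda x:cyl(np.r_[x,.047]),{n:rm[n]},[.45,.1]))
bm={n:Z[n+"board"][0] for n in C};tm={n:Z[n+"tray"][0] for n in C}
b,e=fit(lambda x:box(x,.13,.3,.025),bm,[.47,.17,0,0.03]);print("board",b,e)
for n in bm: print(n,fit(lambda x:box([x[0],x[1],0,x[2]],.13,.3,.025),{n:bm[n]},[.47,.17,.03]))
t,e=fit(lambda x:box(x,.16,.31,.012),tm,[.48,-.2,0,0.03]);print("tray",t,e)
ims=[]
for n,(u,v) in {"scene":(456,280),"top":(186,218)}.items():
    im=Z[n][v-30:v+30,u-25:u+25];ims.append(cv2.resize(im,None,fx=8,fy=8,interpolation=cv2.INTER_CUBIC))
cv2.imwrite("pics/pin.png",np.hstack(ims))
R=lambda a:np.array([[np.cos(a),-np.sin(a)],[np.sin(a),np.cos(a)]])
for s in(1,-1):
    p=b[:2]+R(b[3])@[0,s*.08]
    for z in(.031,.067,.089): print(s,z,p,[proj(C[n],[*p,z]).round(1).tolist() for n in C])
```

```text
ring both (array([0.46822947, 0.14116877, 0.04675735]), np.float64(0.485407758657097))
scene (array([0.46807674, 0.14160989]), np.float64(0.4239563051237191))
top (array([0.4686653 , 0.14061435]), np.float64(0.4767575693641799))
board [ 0.46822148  0.21072763 -0.00239424 -0.05903755] 1.1294587738285642
scene (array([ 0.467269  ,  0.21078256, -0.06468517]), np.float64(1.0819268663091095))
top (array([ 0.4702042 ,  0.21044125, -0.05516587]), np.float64(1.0309105510535583))
tray [ 0.48683962 -0.20212814 -0.00227515  0.01763652] 0.9593528894770732
1 0.031 [0.47294174 0.29058826] [[[455.5, 289.2]], [[186.3, 221.0]]]
1 0.067 [0.47294174 0.29058826] [[[458.7, 279.3]], [[181.7, 220.2]]]
1 0.089 [0.47294174 0.29058826] [[[460.7, 273.0]], [[178.8, 219.7]]]
-1 0.031 [0.46350122 0.13086701] [[[398.7, 242.2]], [[247.4, 223.9]]]
-1 0.067 [0.46350122 0.13086701] [[[400.3, 232.0]], [[244.9, 223.2]]]
-1 0.089 [0.46350122 0.13086701] [[[401.2, 225.5]], [[243.3, 222.8]]]
```

View pics/pin.png

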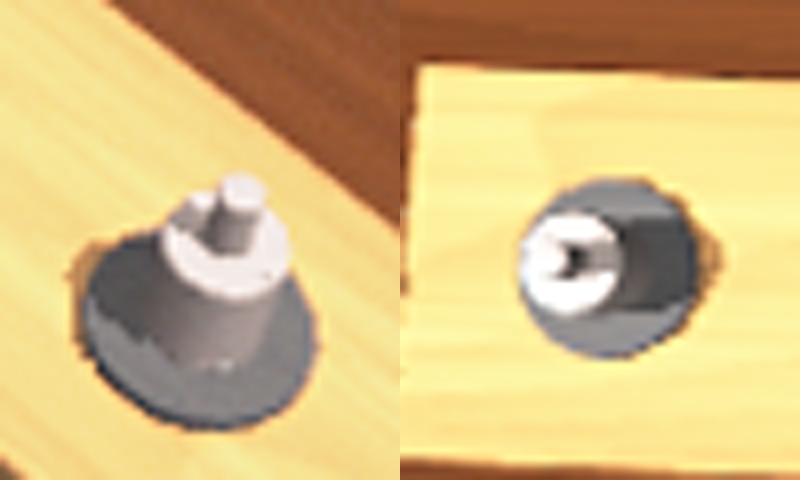

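The crop confirms the fit. The nose tip is at scene (461, 273) and the step disc at top (182, 220), both within 1 px of the projections. The pin is therefore at (0.473, 0.291) and the ring at (0.468, 0.141, 0.047), with heights matching the text. Moving above the ring now.

Request:
carry_out([
  [0.76,-0.935,-0.2,0,0,0,0],
  [0.76,-0.935,-0.2,0,0,0,0],
  [0.76,-0.935,-0.2,0,0,0,0],
  [0.76,-0.935,-0.2,0,0,0,0],
  [0.76,-0.935,-0.2,0,0,0,0],
])

```text
time: 1.1
eef_pos: [0.2785, 0.3743, 0.2062]
orientation: [0.0, 0.177, 0.984, 0.0]
contact_force: [0.3, 0.6, -0.2]
finger_gap: 0.998
grasp_force: 0.0
```

Request:
carry_out([
  [0.76,-0.935,-0.2,0,0,0,0],
  [0.76,-0.935,-0.2,0,0,0,0],
  [0.76,-0.935,-0.2,0,0,0,0],
  [0.76,-0.935,-0.2,0,0,0,0],
  [0.76,-0.935,-0.2,0,0,0,0],
])

```text
time: 1.6
eef_pos: [0.3736, 0.2574, 0.1813]
orientation: [0.0, 0.177, 0.984, 0.0]
contact_force: [0.3, 0.7, -0.1]
finger_gap: 0.999
grasp_force: 0.0
```

Request:
carry_out([
  [0.76,-0.935,-0.2,0,0,0,0],
  [0.76,-0.935,-0.2,0,0,0,0],
  [0.76,-0.935,-0.2,0,0,0,0],
  [0.76,-0.935,-0.2,0,0,0,0],
  [0.76,-0.935,-0.2,0,0,0,0],
])

```text
time: 2.1
eef_pos: [0.4686, 0.1405, 0.1563]
orientation: [0.0, 0.177, 0.984, 0.0]
contact_force: [-0.7, 0.4, 0.2]
finger_gap: 0.998
grasp_force: 0.0
```

Request:
carry_out([
  [0,0,0,0,0,0,0],
  [0,0,0,0,0,0,0],
])

```text
time: 2.3
eef_pos: [0.4679, 0.1412, 0.1562]
orientation: [-0.0, 0.178, 0.984, 0.0]
contact_force: [0.6, 0.5, 0.4]
finger_gap: 0.996
grasp_force: 0.0
```

```bash
cat >> h.py <<'E'
def fproj(cal,P):
    T=np.array(cal["T"]);K=np.array(cal["intrinsics"]);c=(np.atleast_2d(P)-T[:3,3])@T[:3,:3]
    r=np.linalg.norm(c[:,:2],axis=1);a=np.arctan2(r,c[:,2])
    return c[:,:2]/r[:,None]*a[:,None]*K[0,0]+K[:2,2]
E
python3 - <<'E'
from h import *
c=imaging.get_calibration("wrist");im=imaging.get_image("wrist").copy()
def circ(x,y,z,r,col):
    cv2.polylines(im,[(fproj(c,np.c_[x+r*np.cos(th),y+r*np.sin(th),0*th+z])*8).round().astype(int)],True,col,1,cv2.LINE_AA,3)
circ(.4682,.1412,.069,.026,(255,0,0));circ(.4682,.1412,.069,.013,(255,0,0))
circ(.473,.2906,.031,.03,(0,0,255));circ(.473,.2906,.067,.016,(0,0,255));circ(.473,.2906,.089,.006,(0,0,255))
cv2.imwrite("pics/w1.png",im)
E
```

```text
(no output)
```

View pics/w1.png

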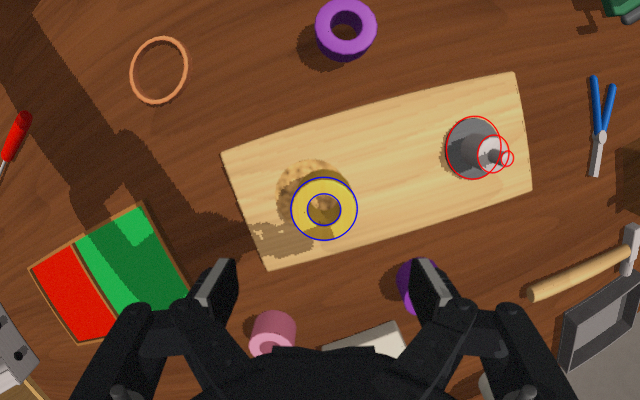

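The wrist view shows the blue circles lying on the ring at (324, 208) and the red ones on the flange, step and nose at (475–507, 150). The bore is thick, and both positions are confirmed. Descending.

Request:
carry_out([
  [0,0,-1,0,0,0,0],
  [0,0,-1,0,0,0,0],
  [0,0,-1,0,0,0,0],
  [0,0,-1,0,0,0,0],
  [0,0,-0.85,0,0,0,0],
])

```text
time: 2.85
eef_pos: [0.4671, 0.1426, 0.0342]
orientation: [-0.0, 0.176, 0.984, 0.0]
contact_force: [-0.2, -0.8, -0.2]
finger_gap: 0.998
grasp_force: 0.0
```

Request:
carry_out([
  [0,0,0,0,0,0,0],
  [0,0,0,0,0,0,1],
  [0,0,0,0,0,0,1],
  [0,0,0,0,0,0,1],
  [0,0,0,0,0,0,1],
])

```text
time: 3.35
eef_pos: [0.4688, 0.1419, 0.0373]
orientation: [0.001, 0.177, 0.984, 0.001]
contact_force: [-3.3, -1.0, 5.8]
finger_gap: 0.592
grasp_force: 62.2
```

Request:
carry_out([
  [0,0,0,0,0,0,1],
  [0,0,0,0,0,0,1],
  [0,0,0,0,0,0,1],
  [0,0,0,0,0,0,1],
])

```text
time: 3.75
eef_pos: [0.4688, 0.1419, 0.0373]
orientation: [0.001, 0.177, 0.984, 0.001]
contact_force: [-3.0, -0.4, 5.6]
finger_gap: 0.595
grasp_force: 62.2
```

Request:
carry_out([
  [0,0,0.5,0,0,0,1],
  [0,0,0.9,0,0,0,1],
  [0,0,0.9,0,0,0,1],
  [0,0,0.9,0,0,0,1],
  [0,0,0.6,0,0,0,1],
])

```text
time: 4.25
eef_pos: [0.4681, 0.1416, 0.1325]
orientation: [0.001, 0.177, 0.984, 0.0]
contact_force: [0.6, 0.5, -5.3]
finger_gap: 0.596
grasp_force: 63.9
```

Request:
carry_out([
  [0.02,0.7,0,0,0,0,1],
  [0.02,0.9,0,0,0,0,1],
  [0.02,0.9,0,0,0,0,1],
  [0.02,0.9,0,0,0,0,1],
  [0.02,0.9,0,0,0,0,1],
])

```text
time: 4.75
eef_pos: [0.47, 0.2498, 0.1306]
orientation: [-0.0, 0.177, 0.984, -0.0]
contact_force: [0.3, -0.1, -4.3]
finger_gap: 0.595
grasp_force: 63.9
```

Request:
carry_out([
  [0.05,0.9,0,0,0,0,1],
  [0.05,0.75,0,0,0,0,1],
  [0,0,0,0,0,0,1],
  [0,0,0,0,0,0,1],
])

```text
time: 5.15
eef_pos: [0.4725, 0.2902, 0.1302]
orientation: [-0.0, 0.177, 0.984, -0.0]
contact_force: [-0.7, -0.5, -5.0]
finger_gap: 0.596
grasp_force: 64.2
```

Run:
```python
from h import *
c=imaging.get_calibration("wrist");im=imaging.get_image("wrist").copy()
s=sensors.get_state();p=s["eef_pos"];print(s["time"],p,s["contact_force"],s["finger_gap"])
def circ(x,y,z,r,col):
    cv2.polylines(im,[(fproj(c,np.c_[x+r*np.cos(th),y+r*np.sin(th),0*th+z])*8).round().astype(int)],True,col,1,cv2.LINE_AA,3)
zt=p[2]+.0097+.022
for r in(.026,.013): circ(p[0],p[1],zt,r,(255,0,0))
circ(.473,.2906,.031,.03,(0,0,255))
a=cv2.resize(im[100:300,200:450],None,fx=1.6,fy=1.6)
C={};b=[a]
t=imaging.get_image("scene").copy();cs=imaging.get_calibration("scene")
q=lambda x,y,z,r,col:cv2.polylines(t,[(proj(cs,np.c_[x+r*np.cos(th),y+r*np.sin(th),0*th+z])*8).round().astype(int)],True,col,1,cv2.LINE_AA,3)
q(p[0],p[1],zt,.026,(255,0,0));q(p[0],p[1],zt-.044,.026,(255,0,0));q(.473,.2906,.089,.006,(0,0,255))
b.append(cv2.resize(t[190:350,380:540],(320,320)))
cv2.imwrite("pics/w2.png",np.hstack(b))
```

```text
5.2 [0.47263985 0.28972822 0.13014049] [ 0.78996712  0.42837322 -5.62285165] 0.5941914287235199
```

View pics/w2.png

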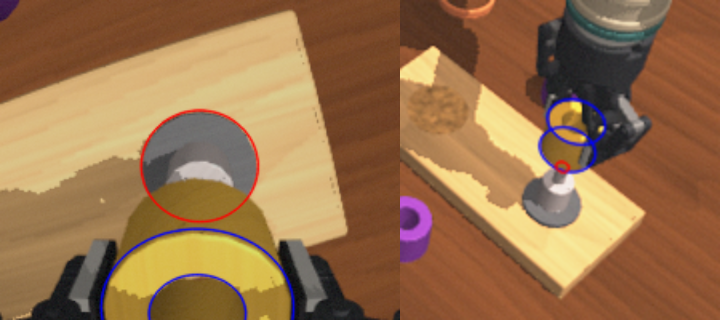

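The left panel (wrist) shows the blue circles on the held ring and the red one on the flange. The right panel (scene) shows the ring centred above the nose. Lowering.

Request:
carry_out([
  [0,0.02,-0.4,0,0,0,1],
  [0,0.02,-0.5,0,0,0,1],
  [0,0,-0.5,0,0,0,1],
  [0,0,-0.4,0,0,0,1],
  [0,0,0,0,0,0,1],
])

```text
time: 5.75
eef_pos: [0.4716, 0.2905, 0.0823]
orientation: [-0.002, 0.177, 0.984, -0.001]
contact_force: [-0.2, -0.3, -5.1]
finger_gap: 0.595
grasp_force: 64.1
```

Request:
carry_out([
  [0,0,-0.1,0,0,0,1],
  [0,0,-0.07,0,0,0,1],
  [0,0,0,0,0,0,1],
])

```text
time: 6.05
eef_pos: [0.473, 0.2914, 0.081]
orientation: [0.0, 0.177, 0.984, 0.0]
contact_force: [0.4, -1.1, -4.9]
finger_gap: 0.597
grasp_force: 64.2
```

Request:
carry_out([
  [0,0,-0.06,0,0,0,1],
  [0,0,0,0,0,0,1],
  [0,0,0,0,0,0,1],
])

```text
time: 6.35
eef_pos: [0.4729, 0.2913, 0.0795]
orientation: [0.0, 0.177, 0.984, 0.0]
contact_force: [-0.2, 0.7, -5.4]
finger_gap: 0.593
grasp_force: 64.2
```

Request:
carry_out([
  [0,0,-0.06,0,0,0,1],
  [0,0,0,0,0,0,1],
  [0,0,0,0,0,0,1],
])

```text
time: 6.65
eef_pos: [0.4731, 0.2914, 0.0793]
orientation: [0.0, 0.177, 0.984, 0.0]
contact_force: [-4.3, -3.1, 6.9]
finger_gap: 0.595
grasp_force: 65.1
```

Contact came at TCP z 0.0793, which puts the ring's centre at 0.089 m. The step has stopped it, as predicted for the unbored ring, so it goes in the red half. Lifting and carrying it over.

Request:
carry_out([
  [0,0,0,0,0,0,1],
  [0,0,0.4,0,0,0,1],
  [0,0,0.8,0,0,0,1],
  [0,0,0.9,0,0,0,1],
  [0,0,0.4,0,0,0,1],
])

```text
time: 7.15
eef_pos: [0.4738, 0.2918, 0.1428]
orientation: [0.002, 0.177, 0.984, 0.001]
contact_force: [-0.2, 0.7, -5.3]
finger_gap: 0.596
grasp_force: 64.3
```

Request:
carry_out([
  [0.02,-0.5,0,0,0,0,1],
  [0.02,-0.95,0,0,0,0,1],
  [0.02,-0.95,0,0,0,0,1],
  [0.02,-0.95,0,0,0,0,1],
  [0.02,-0.95,0,0,0,0,1],
])

```text
time: 7.65
eef_pos: [0.4746, 0.1819, 0.1387]
orientation: [-0.001, 0.177, 0.984, -0.001]
contact_force: [0.2, 0.1, -5.2]
finger_gap: 0.597
grasp_force: 64.2
```

Request:
carry_out([
  [0.02,-0.95,0,0,0,0,1],
  [0.02,-0.95,0,0,0,0,1],
  [0.02,-0.95,0,0,0,0,1],
  [0.02,-0.95,0,0,0,0,1],
  [0.02,-0.95,0,0,0,0,1],
])

```text
time: 8.15
eef_pos: [0.4769, 0.0633, 0.1388]
orientation: [-0.001, 0.177, 0.984, -0.0]
contact_force: [0.2, 0.5, -5.4]
finger_gap: 0.598
grasp_force: 64.2
```

Request:
carry_out([
  [0.02,-0.95,0,0,0,0,1],
  [0.02,-0.95,0,0,0,0,1],
  [0.02,-0.95,0,0,0,0,1],
  [0.02,-0.95,0,0,0,0,1],
  [0.02,-0.95,0,0,0,0,1],
])

```text
time: 8.65
eef_pos: [0.4793, -0.0552, 0.1389]
orientation: [-0.001, 0.177, 0.984, -0.0]
contact_force: [-0.2, -0.6, -5.0]
finger_gap: 0.597
grasp_force: 64.2
```

Request:
carry_out([
  [0.03,-0.95,0,0,0,0,1],
  [0.03,-0.95,0,0,0,0,1],
  [0.03,-0.95,0,0,0,0,1],
  [0.03,-0.95,0,0,0,0,1],
  [0.03,-0.95,0,0,0,0,1],
])

```text
time: 9.15
eef_pos: [0.4829, -0.1738, 0.1388]
orientation: [-0.001, 0.177, 0.984, 0.0]
contact_force: [-0.5, 0.0, -5.5]
finger_gap: 0.595
grasp_force: 64.2
```

Request:
carry_out([
  [0.03,-0.95,0,0,0,0,1],
  [0.03,-0.95,0,0,0,0,1],
  [0.03,-0.95,0,0,0,0,1],
  [0.03,-0.95,0,0,0,0,1],
  [0,-0.4,0,0,0,0,1],
])

```text
time: 9.65
eef_pos: [0.4858, -0.2794, 0.1387]
orientation: [-0.001, 0.178, 0.984, 0.0]
contact_force: [-0.8, 0.3, -5.6]
finger_gap: 0.59
grasp_force: 64.3
```

Request:
carry_out([
  [0,0,0,0,0,0,1],
  [0,0,-0.8,0,0,0,1],
  [0,0,-0.9,0,0,0,1],
  [0,0,-0.8,0,0,0,1],
  [0,0,0,0,0,0,1],
])

```text
time: 10.15
eef_pos: [0.4851, -0.2752, 0.074]
orientation: [-0.003, 0.176, 0.984, 0.002]
contact_force: [0.1, 1.5, -5.1]
finger_gap: 0.595
grasp_force: 64.2
```

Request:
carry_out([
  [0,0,-0.6,0,0,0,1],
  [0,0,-0.8,0,0,0,1],
  [0,0,-0.6,0,0,0,1],
  [0,0,-0.1,0,0,0,1],
  [0,0,0,0,0,0,1],
])

```text
time: 10.65
eef_pos: [0.4871, -0.2773, 0.0252]
orientation: [-0.0, 0.177, 0.984, 0.0]
contact_force: [0.2, 0.5, -5.0]
finger_gap: 0.598
grasp_force: 64.3
```

Request:
carry_out([
  [0,0,0,0,0,0,1],
  [0,0,0,0,0,0,1],
])

```text
time: 10.85
eef_pos: [0.4878, -0.2779, 0.0265]
orientation: [0.001, 0.177, 0.984, -0.0]
contact_force: [-0.4, -0.8, -4.7]
finger_gap: 0.593
grasp_force: 64.4
```

Request:
carry_out([
  [0,0,-0.15,0,0,0,1],
  [0,0,-0.12,0,0,0,1],
  [0,0,0,0,0,0,1],
  [0,0,0,0,0,0,1],
])

```text
time: 11.25
eef_pos: [0.487, -0.2774, 0.0184]
orientation: [-0.0, 0.177, 0.984, 0.0]
contact_force: [-0.2, 0.6, -5.1]
finger_gap: 0.599
grasp_force: 64.4
```

Request:
carry_out([
  [0,0,-0.06,0,0,0,1],
  [0,0,0,0,0,0,1],
  [0,0,0,0,0,0,1],
])

```text
time: 11.55
eef_pos: [0.4873, -0.2776, 0.0174]
orientation: [0.0, 0.177, 0.984, -0.0]
contact_force: [-0.7, -0.4, -2.7]
finger_gap: 0.6
grasp_force: 64.5
```

Touching the floor; release gradually, then rise.

Request:
carry_out([
  [0,0,0,0,0,0,0.3],
  [0,0,0,0,0,0,0.2],
  [0,0,0,0,0,0,0],
  [0,0,0,0,0,0,0],
  [0,0,0,0,0,0,0],
])

```text
time: 12.05
eef_pos: [0.4872, -0.2775, 0.0172]
orientation: [0.0, 0.177, 0.984, -0.0]
contact_force: [0.5, 0.9, 0.9]
finger_gap: 1.002
grasp_force: 0.0
```

Request:
carry_out([
  [0,0,0.4,0,0,0,0],
  [0,0,0.8,0,0,0,0],
  [0,0,0.9,0,0,0,0],
  [0,0,0.9,0,0,0,0],
  [0,0,0.9,0,0,0,0],
])

```text
time: 12.55
eef_pos: [0.4872, -0.2775, 0.1164]
orientation: [0.0, 0.177, 0.984, -0.0]
contact_force: [0.0, -0.3, -0.1]
finger_gap: 1.0
grasp_force: 0.0
```

Request:
carry_out([
  [-0.5,0,0.8,0,0,0,0],
  [-0.8,0,0.5,0,0,0,0],
  [0,0,0,0,0,0,0],
  [0,0,0,0,0,0,0],
])

```text
time: 12.95
eef_pos: [0.4548, -0.2776, 0.1477]
orientation: [0.001, 0.177, 0.984, -0.0]
contact_force: [-0.1, 0.5, 0.5]
finger_gap: 1.002
grasp_force: 0.0
```

Run:
```python
from h import *
a=imaging.get_image("scene");cv2.imwrite("pics/end.png",np.vstack([cv2.resize(a[90:340,160:480],(640,500))]))
```

```text
(no output)
```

View pics/end.png

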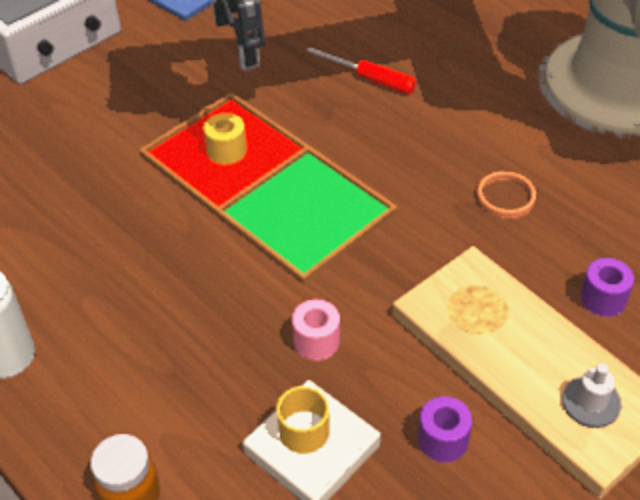

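The thick ring stands upright in the red half at crop (225, 138). The thin ring is untouched on its firebrick at (303, 420), and the gripper is clear.

```bash
python3 -c "
from cell import workorder
print(workorder.job_done())"
```

```text
the job is handed in; nothing more can be done
None
```

The brass ring from the cork spot stopped on the pin's step, so it now stands upright in the red half of the tray; the other ring was left alone and the job is handed in at about 13 s.

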